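# Clamp a prototype valve body with the star wheel

## Task

Stand the white prototype valve body, port upwards, in the nest of the desktop clamp between its two guide rails, let go of it, and then wind the clamp's jaw up to it with the star wheel, pushing one spoke after another clockwise, until the valve body is held firmly against the end stop. It is a printed sample: tighten it only hand-firm so that it is not crushed, never push on the jaw itself, and leave the other things on the desk alone.

Things in the scene. Friction and masses are not known exactly. Their poses are not given: they have to be found in the camera images.
- clamp: Desktop rack clamp fixed to the desk: aluminium base plate 130 (x) x 275 (y, from -175 to +100) x 12 mm high. Origin on the desk top; z up; y runs along the clamping line. From -y to +y: end stop, nest, sliding jaw, gearbox, star wheel. The end stop is a locked steel block 50 mm wide, top 53 mm above the desk; its inner face is set anywhere from y = -125 to -139 mm: see or feel for it.
- nest (a point): Point on the nest's floor in the clamp (own frame x 0, y -90 mm), 12 mm above the desk, axes as the clamp's; the valve body fits with its centre here, or up to 5 mm to either side along y. Two guide rails along y stand 6 mm above this floor, their inner faces at x = +24 and -24 mm, 8 mm thick.
- gearbox (a point): Centre of the top face of the clamp's grey plastic gearbox, 104 mm above the desk, at x 0, y +65 mm in the clamp's frame. The box is 176 (x) x 70 (y) mm, so it ends at the wheel's axis and covers the inner half of the star wheel: spokes can be pushed only on the outer (+y) side, where there is only desk below the wheel.
- hub (a point): Centre of the star wheel, on its vertical axis (own frame x 0, y +100 mm) at the height of the spokes' centre line, 72 mm above the desk; axes as the clamp's. Hub 38 mm across, from 16 mm below to 16 mm above this point. Five equal round black spokes, 12 mm thick, reach out to 75 mm from the axis. A push on a spoke's round end can jam or slip off: push well inside it.
- star_wheel (a joint): Turn of the wheel in rad, 0 to 4.5, growing clockwise seen from above (on the outer, +y, side spokes then move to the clamp's +x). At 0 one spoke points along the clamp's +y; the five are 72 degrees apart. Starts at 0 to 1.0; stays where it is left. One rad moves the jaw 15 mm toward the end stop.
- push (a point): Point 55 mm outside the wheel's axis along the clamp's +y, at spoke height. A push here takes about 5.5 N (wheel friction 0.30 N m); once the valve body meets the stop it rises by about 0.7 N per mm. 11 to 14 N clamps firmly (20 to 31 N at the jaw; about 20 N stays when let go). Under 8 N is too loose (9 N at the jaw), over 20 N (55 N at the jaw) crushes the valve body.
- jaw: Sliding steel jaw, 44 mm wide, 34 mm thick, top 53 mm above the desk, driven by the star wheel through a rack. Its face is a pad on stiff springs (10 N per mm). Origin at the middle of the lower edge of the face, 12 mm above the desk; axes as the clamp's. The face looks to -y, starts at the clamp's y = -30 to -45 mm and moves to -y.
- valve_centre (a point): Centre of the loose white printed valve body, 24 mm above its underside; axes the body's. Block 40 (x) x 60 (y) x 36 mm high with a round port 28 mm across, 12 mm high, on top (48 mm in all), about 0.15 kg, standing port upwards on the desk. Take it across the 40 mm width (along its x); in the nest its 60 mm length (y) lies along the clamp's y, either way round.
- tumbler: Black drinking tumbler 80 mm across, 125 mm tall, standing on the desk; origin at the centre of its underside. Leave alone.
- elbow: Grey prototype pipe elbow, block 50 x 50 x 30 mm with a stub up (60 mm tall) and a stub sideways (to y +60 mm); origin at the centre of its underside. Leave alone.
- cap: Small white stepped cap 48 mm across, 34 mm tall; origin at the centre of its underside. Leave alone.
- pen_pot: White square pen pot 75 x 75 x 100 mm with pens to 150 mm; origin at the centre of its underside. Leave alone.
Things that resemble listed ones, but are neither listed nor needed, are in the scene too. Leave any green look-alike of the part that bears valve_centre alone.

How it is judged:
On the way, in this order (a step that is already met when the one before it is completed fails the run):
1. the valve body stands in the nest between the rails, port upwards, and is let go (x of valve_centre in the frame of nest between -0.007 and 0.007 m and y of valve_centre in the frame of nest between -0.03 and 0.03 m and z of valve_centre in the frame of nest between 0.021 and 0.027 m and angle between valve_centre's own z axis and vertical below 0.08 rad and contact force between the fingers and valve_body below 0.3 N), for 0.2 s.
2. the jaw, wound by the star wheel, clamps the valve body (contact force between jaw and valve_body above 9 N), for 0.2 s.
At the end, for the whole second after the job is handed in: The valve body stands port upwards on the nest's floor between the rails (within 7 mm of the centre line, tilt under 0.08 rad, within 0.1 rad of square), against the end stop, and the jaw presses on it with more than 9 N; the wheel and the valve body are at rest (contact force between jaw and valve_body above 9 N and x of valve_centre in the frame of nest between -0.007 and 0.007 m and z of valve_centre in the frame of nest between 0.021 and 0.027 m and y of valve_centre in the frame of nest between -0.025 and 0.002 m and angle between valve_centre's own z axis and vertical below 0.08 rad and angle between the y axis of valve_centre and the y axis of clamp, either way round below 0.1 rad and velocity of joint star_wheel between -0.05 and 0.05 rad/s and linear speed of valve_body below 0.01 m/s); the robot touches nothing.
It fails at once if the jaw presses the valve body with more than 55 N: it is crushed (contact force between jaw and valve_body above 55 N).
It fails at once if the robot strikes or forces a spoke with more than 35 N (contact force between any of the fingers, the arm and star_wheel above 35 N).
It fails at once if the robot pushes on the jaw itself (more than 4 N) (contact force between any of the fingers, the arm and jaw above 4 N).
It fails at once if another thing on the desk is moved by more than 20 mm (distance of any of tumbler, elbow, cap, pen_pot from where it was at the start of the episode above 0.02 m).
It also fails if it takes over 72 s, if anything falls off the work surface, if the arm or the gripper's body presses on something with over 40 N, if the wrist force passes 120 N, or if a joint passes its speed limit or range.

## Robot

A 7-joint arm with a two-finger parallel gripper is mounted at the origin on the work surface. World frame = base frame: x ahead of the robot, y to its left, z up, the work surface at z = 0. Lengths are in m, angles in rad, forces in N, time in s.
With the tool pointing down it reaches from about 0.35 to 0.9 m from the base axis. Payload 8.1 kg.
Tool frame: the origin (TCP) lies at the very end of the fingers, on their centre line; the grasp point (between the pads) lies 19 mm behind it (grasp_offset is the distance from the TCP to the grasp point, in m); z points along the fingers, y is the line along which they close (so a half turn about z gives the same grasp; the last joint's range is limited). The gripper opens to 92 mm and grips with 3 to 60 N. Pads are 19 mm wide; open, the fingers measure 130 mm over their backs; the gripper's body (75 mm by 190 mm) begins 47 mm behind the grasp point.
Start: joints at [1.108, 0.434, 0.025, 1.573, -0.012, 1.134, -0.075], TCP at [0.22, -0.585, 0.227] pointing down, gripper open.
Joint ranges: [-2.62, 2.62], [-0.44, 2.09], [-1.27, 1.32], [0.08, 2.57], [-1.32, 4.46], [0.12, 2], [-2.74, 2.74]. Speed limits (rad/s): [2.22, 2.22, 3.01, 3.01, 3.14, 3.14, 3.14].

## Interface

Orientations are given as a rotation vector (axis times angle).
In Python, from cell import observe, get_image, camera_params, sign_off, silhouettes, grasp_offset gives the robot as it stands. The module is installed in compiled form; this text tells all that it offers.
- The arm moves only by the tool jog_arm, never from a script. Its argument "motion" is a list that holds one entry, the list of rows, each a list of 7 numbers: the shift along the tool's x, y, z in m, then the turn, a rotation vector about the tool's x, y, z in rad, then the closure, from -1 (fully open) to 1 (shut), so that 0 is half open. In form: [[[dx, dy, dz, wx, wy, wz, hand], ...]]. A call has 1 to 10 rows; each row is the pose to reach, as a shift and turn from the pose commanded when the call began, along the tool's axes at that moment; what a row does not reach only later rows make up. A row lasts 1/12 s, in which the tool goes at most 41.7 mm and 7.16 degrees, less where a joint would pass 70% of its speed; a pose out of reach is approached as far as the arm can. A call with a gripper value outside its range is refused whole. The fingers move at their own pace and stop on an object; "force" is the grip in N (left out, the last holds). Time passes only in rows, so rows that repeat a pose let the fingers close. It gives the time, the measured TCP pose, the force, the opening and the grip force at its end, in the units of the state.
- observe(): the state, without advancing time (a new reading comes with each control period).
- get_image(name): name is "side" or "top"; returns the picture (480x640x3 uint8, red, green, blue); there is no depth.
- camera_params(name): a dict with "vertical_fov" (degrees; the focal length in pixels is half the picture's height over the tangent of half this angle, whatever the lens; pixels are square), "cx", "cy" (the principal point, pixels), "dist_coeffs" ([k1, k2, p1, p2, k3] as OpenCV has them; the pictures are not rectified), "T" (4x4, takes a point from camera to world coordinates). Camera axes: x right, y down, z forward; pixel columns grow to the right and rows downward; lengths in m; the calibration is good to about 2 mm. A picture is of the moment at which its call begins. camera_params takes no time and is no camera call.
- sign_off(): hands the job in; it is judged then, once.
Trained networks look in the newest picture that a camera, given by its name, has taken for a name from the list of things; names that differ only in an ending like _2 or _b are one class to them, and where a whole thing is asked for, a point or a joint stands for the part that bears it (a point fixed in the world has none). Each returns a list of dicts, best first, with "p" (0 to 1); they miss things now and then, are a little off and sometimes report something else, mostly with a low value. They report only what shows in the picture. A call takes as long as a camera call. They do not tell look-alikes from the thing itself.
- silhouettes(query, camera): "mask" (480x640 bool, what is visible of it) and "pixel" ([column, row] in pixels, amid what is visible of it).
The state is a dict: "clock": time; "joints": joint angles; "dq": joint speeds; "joint_efforts": joint torques, N m; "position": TCP position; "ee_rot": TCP orientation; "force": force on the tool from outside, world axes, zero at the start; "ft_torque": the same for the moment, N m; "width": opening from 0.0 (shut) to 1.0 (fully open); "gripper_force": force on a finger pad.
Only numpy, scipy, OpenCV 4.12 (cv2) and the standard library are available. Lean on these libraries where they do the work, as an engineer would, in place of code of your own. Each camera call takes 0.05 s, during which the arm holds its last target. There are 200 camera calls.

## Working session

There is one attempt and no reset: what is moved stays moved. The work goes in short steps, Python scripts to look and compute and a tool call to move; the robot and the scene stay as the last step left them, time stands still between calls to the robot, and variables do not carry over. Pictures are saved under pics/ and viewed, at most 10 in all, crops included, and the job is handed in when it is done.

Besides the shell and the picture viewer there is one more tool, called after "Emit:" by a JSON object that holds its "op" and its "data". jog_arm: Moves the arm, as the interface text tells. Its arguments: {"type":"object","properties":{"motion":{"type":"array"},"force":{"type":"number"}},"required":["motion"]}

```bash
mkdir -p pics
cat > h.py <<'E'
import numpy as np, cv2
from scipy.spatial.transform import Rotation as R
from cell import *
def K(n):
    p=camera_params(n); f=240/np.tan(np.radians(p["vertical_fov"])/2)
    return np.array([[f,0,p["cx"]],[0,f,p["cy"]],[0,0,1]]),np.array(p["dist_coeffs"],float),np.array(p["T"])
def unproj(n,px,z):
    k,d,T=K(n); u=cv2.undistortPoints(np.array(px,float).reshape(-1,1,2),k,d).reshape(-1,2)
    v=np.c_[u,np.ones(len(u))]@T[:3,:3].T
    return T[:3,3]+v*((z-T[2,3])/v[:,2])[:,None]
def proj(n,P):
    k,d,T=K(n); Ti=np.linalg.inv(T)
    return cv2.projectPoints(np.array(P,float).reshape(-1,1,3),cv2.Rodrigues(Ti[:3,:3])[0],Ti[:3,3],k,d)[0].reshape(-1,2)
def save(n,f):
    im=get_image(n); cv2.imwrite("pics/"+f,im[:,:,::-1]); return im
E
python3 - <<'E'
from h import *
for n in("top","side"):
    save(n,n+"0.png"); k,d,T=K(n); print(n,k[0,0],T.round(3).tolist(),d)
    for q in("valve_centre","clamp","star_wheel","jaw","gearbox","tumbler","elbow","cap","pen_pot"):
        for r in silhouettes(q,n)[:3]: 
            m=r["mask"]; print(q,round(r["p"],2),r["pixel"],m.sum(),[np.where(m.any(0))[0][[0,-1]].tolist(),np.where(m.any(1))[0][[0,-1]].tolist()] if m.any() else 0)
s=observe();print(s)
E
```

```text
top 612.3917739693327 [[-0.024, -0.985, 0.171, 0.384], [-0.999, 0.02, -0.028, 0.054], [0.024, -0.172, -0.985, 1.258], [0.0, 0.0, 0.0, 1.0]] [-0.06217081  0.          0.          0.          0.        ]
valve_centre 0.62 [478.2, 283.4] 658 [[460, 495], [271, 298]]
valve_centre 0.61 [485.8, 341.8] 803 [[468, 503], [325, 360]]
clamp 0.78 [314.6, 277.6] 10350 [[226, 400], [230, 326]]
clamp 0.55 [271.8, 156.6] 912 [[245, 287], [146, 172]]
star_wheel 0.96 [249.6, 280.9] 474 [[226, 260], [266, 310]]
star_wheel 0.32 [478.5, 283.4] 594 [[461, 495], [271, 297]]
jaw 0.66 [319.5, 276.3] 528 [[297, 331], [263, 288]]
gearbox 0.84 [314.3, 274.7] 10416 [[225, 400], [230, 327]]
tumbler 0.7 [406.8, 147.1] 1575 [[391, 433], [124, 172]]
elbow 0.71 [272.9, 157.5] 872 [[245, 286], [146, 172]]
elbow 0.35 [102.2, 270.0] 2063 [[71, 131], [245, 294]]
elbow 0.16 [246.8, 280.6] 484 [[226, 260], [266, 311]]
cap 0.95 [488.9, 189.4] 454 [[477, 501], [178, 201]]
pen_pot 0.61 [100.0, 269.6] 2031 [[70, 131], [246, 295]]
side 524.6752986554234 [[-0.993, -0.07, 0.095, 0.474], [-0.116, 0.71, -0.695, 0.776], [-0.019, -0.
[... 670 characters left out ...]
394, 477]]
{'clock': 1.0, 'joints': array([ 1.10839329,  0.43450167,  0.02498094,  1.57317659, -0.01157326,
        1.1340091 , -0.07510998]), 'dq': array([-0.0002291 , -0.00037386,  0.00032511,  0.00040241,  0.001321  ,
        0.0005633 , -0.0009022 ]), 'joint_efforts': array([ 1.03875780e-03, -6.67676926e+01,  9.84100476e-01, -3.14808297e+01,
       -6.07968634e-02,  3.25669453e-02, -1.91965654e-05]), 'position': array([ 0.22004193, -0.58500843,  0.22674966]), 'ee_rot': array([ 3.09085524e+00,  5.62021610e-01, -2.28431327e-05]), 'force': array([1.47095104, 0.29293866, 0.17999603]), 'ft_torque': array([0.00444763, 0.03103785, 0.03579114]), 'gripper_force': 0.0, 'width': 0.9996784250039827}
```

View pics/top0.png

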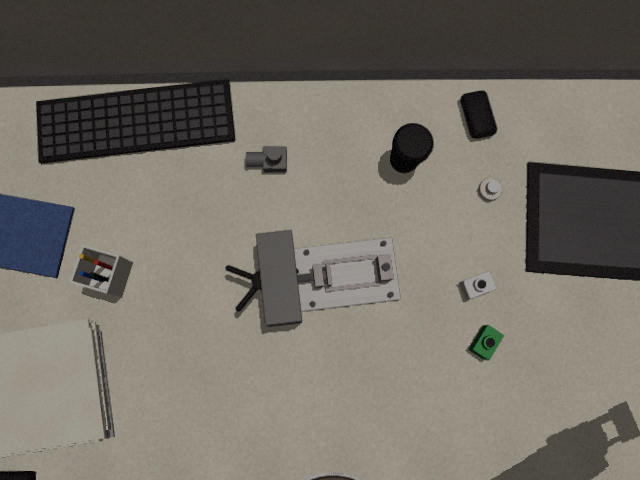

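View pics/side0.png

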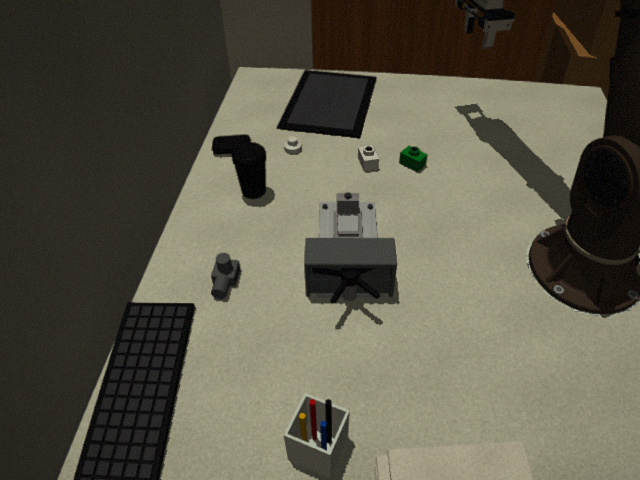

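The top view shows the white valve body at (478,285), the green look-alike at (487,342), the clamp with its plate corners at about (392,238) and (399,304), its gearbox at (279,278), and two spokes visible to the left. Next I'll enlarge this area.

Run:
```python
from h import *
im=cv2.imread("pics/top0.png")[220:320,220:500]
cv2.imwrite("pics/crop0.png",cv2.resize(im,None,fx=2.85,fy=2.85,interpolation=cv2.INTER_CUBIC))
g=cv2.imread("pics/side0.png")[135:310,290:435]
cv2.imwrite("pics/crop1.png",cv2.resize(g,None,fx=3.4,fy=3.4,interpolation=cv2.INTER_CUBIC))
```

```text
(no output)
```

View pics/crop0.png

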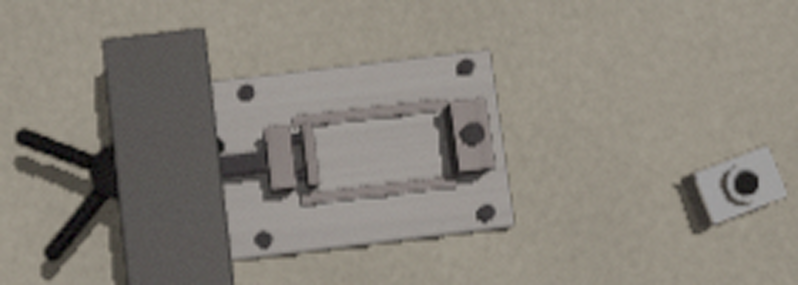

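View pics/crop1.png

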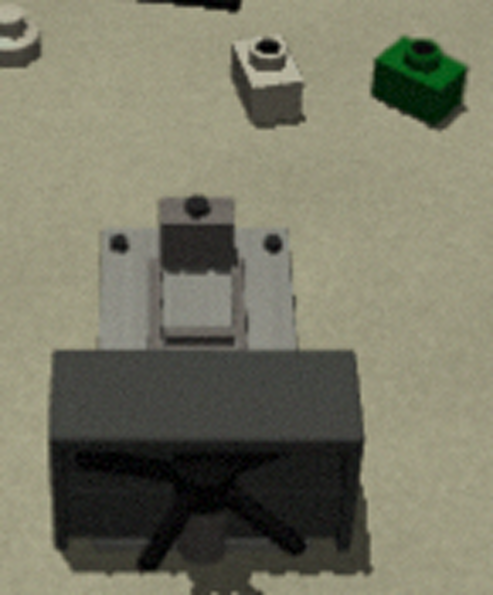

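The crops show, in crop pixels:
- **Top:** gearbox corners at (104,40) and (204,29), plate corners at (490,50) and (513,227), and spoke tips at (22,137) and (52,255). The jaw pad's front edge is near x=317, the stop's top edge near x=450, and the port is at (741,184).
- **Side:** gearbox edges, plate corners and the port at (268,47).

I'll fit the poses from these points.

```bash
cat > fit.py <<'E'
from h import *
from scipy.optimize import least_squares
t=lambda p:(np.array(p,float)+.5)/2.85-.5+220
s=lambda p:(np.array(p,float)+.5)/3.4-.5+np.array([290,135])
def fit(obs,x0):
    def res(x):
        r=[]
        for cam,px,P in obs:
            Rz=R.from_euler("z",x[2]).as_matrix()
            r.append(proj(cam,Rz@(np.array(P)/1e3)+[x[0],x[1],0])[0]-px)
        return np.ravel(r)
    o=least_squares(res,x0,loss="soft_l1"); return o.x,res(o.x).reshape(-1,2)
clamp=[("top",t([104,40]),[88,100,104]),("top",t([204,29]),[88,30,104]),("top",np.array([268,326]),[-88,100,104]),("top",np.array([301,323]),[-88,30,104]),
("top",t([490,50]),[65,-175,12]),("top",t([513,227]),[-65,-175,12]),
("side",s([50,440]),[88,100,104]),("side",s([362,442]),[-88,100,104]),("side",s([54,351]),[88,30,104]),("side",s([355,352]),[-88,30,104]),
("side",s([99,228]),[65,-175,12]),("side",s([290,230]),[-65,-175,12])]
x,r=fit(clamp,[.4,.1,0]);print("clamp",x.round(4));print(r.round(1).tolist())
def toC(P): return (R.from_euler("z",-x[2]).as_matrix()@(P-[x[0],x[1],0]).T).T*1e3
print("stop top edge",toC(unproj("top",[t([450,102]),t([458,172])],.053)).round(1).tolist())
print("stop face foot",toC(unproj("top",[t([441,145])],.012)).round(1).tolist())
print("jaw",toC(unproj("top",[t([265,128]),t([265,190]),t([317,155]),t([303,155])],.053)).round(1).tolist(), toC(unproj("top",[t([317,155])],.012)).round(1).tolist())
sp=toC(unproj("top",[t([22,137]),t([52,255])],.072)); d=sp-[0,100,72]
print("spokes",sp.round(1).tolist(),np.degrees(np.arctan2(d[:,0],d[:,1])),np.hypot(d[:,0],d[:,1]))
print("valve port",unproj("top",[t([741,184])],.048).round(4),unproj("side",[s([268,47])],.048).round(4))
c=unproj("top",[t([690,175]),t([770,148]),t([787,195]),t([708,228])],.036);print(c.round(4).tolist(),c.mean(0).round(4))
e=(c[1]+c[2]-c[0]-c[3])/2;f=(c[0]+c[1]-c[2]-c[3])/2
print("valve y axis angle",np.linalg.norm(e),np.linalg.norm(f),np.degrees(np.arctan2(e[1],e[0])),np.degrees(np.arctan2(f[1],f[0])))
print(R.from_rotvec(observe()["ee_rot"]).as_matrix().round(3))
E
python3 fit.py
```

```text
clamp [0.5136 0.0306 0.0957]
[[-1.7, 0.1], [-0.4, -0.2], [-3.8, 0.0], [0.5, -1.4], [-0.5, 0.1], [0.3, 0.4], [-0.6, -0.2], [1.4, -0.5], [-0.3, -0.9], [0.5, -1.0], [0.9, -0.3], [-0.4, -0.8]]
stop top edge [[25.6, -135.9, 53.0], [-23.8, -134.8, 53.0]]
stop face foot [[0.5, -131.1, 12.0]]
jaw [[22.5, -5.2, 53.0], [-20.4, -0.1, 53.0], [-0.5, -38.8, 53.0], [0.7, -29.2, 53.0]] [[3.8, -41.4, 12.0]]
spokes [[33.2, 161.0, 72.0], [-49.0, 148.6, 72.0]] [ 28.5828526  -45.20545659] [69.45898194 69.00514727]
valve port [[ 0.4902 -0.306   0.048 ]] [[ 0.4895 -0.3086  0.048 ]]
[[0.4985, -0.2733, 0.036], [0.5164, -0.3323, 0.036], [0.4826, -0.3422, 0.036], [0.4607, -0.2838, 0.036]] [ 0.4896 -0.3079  0.036 ]
valve y axis angle 0.06198554086641089 0.03722006853548644 -71.28941785770976 15.924142547021013
[[ 0.936  0.352 -0.   ]
 [ 0.352 -0.936 -0.   ]
 [-0.     0.    -1.   ]]
```

Emit:
{"op": "jog_arm", "data": {"motion": [[[0.35,-0.165,0.077,0,0,-1.517,-0.52],[0.35,-0.165,0.077,0,0,-1.517,-0.52],[0.35,-0.165,0.077,0,0,-1.517,-0.52],[0.35,-0.165,0.077,0,0,-1.517,-0.52],[0.35,-0.165,0.077,0,0,-1.517,-0.52],[0.35,-0.165,0.077,0,0,-1.517,-0.52],[0.35,-0.165,0.077,0,0,-1.517,-0.52],[0.35,-0.165,0.077,0,0,-1.517,-0.52],[0.35,-0.165,0.077,0,0,-1.517,-0.52],[0.35,-0.165,0.077,0,0,-1.517,-0.52]]], "force": 15}}

```text
clock: 1.83
position: [0.4933, -0.3018, 0.1493]
ee_rot: [-2.164, -2.277, -0.005]
force: [0.1, 1.1, 0.9]
width: 0.76
gripper_force: 0.0
```

```bash
cat >> h.py <<'E'
def goto(P,yaw_y,cur=None):
    """tool-frame shift to world TCP P with tool y at yaw (deg, modulo 180), from measured pose"""
    o=observe(); M=R.from_rotvec(o["ee_rot"]).as_matrix(); c=np.cos(np.radians(yaw_y)); s=np.sin(np.radians(yaw_y))
    y=np.array([c,s,0]); y=y if y@M[:,1]>=0 else -y
    N=np.c_[np.cross(y,[0,0,-1]),y,[0,0,-1]]
    print("t",o["clock"],"pos",o["position"].round(4),"yaw_y",np.degrees(np.arctan2(M[1,1],M[0,1])).round(2),"shift",(M.T@(np.array(P)-o["position"])).round(4),"rot",R.from_matrix(M.T@N).as_rotvec().round(4),"F",o["force"].round(2),"w",round(o["width"],3),"gf",round(o["gripper_force"],2),"j",o["joints"].round(2))
E
python3 -c "
from h import *
goto([.4897,-.3075,.15],17.5)"
```

```text
t 1.8333 pos [ 0.4933 -0.3018  0.1493] yaw_y 2.9 shift [-0.0055 -0.0038 -0.0007] rot [ 0.0023 -0.0021 -0.2548] F [0.07 1.08 0.89] w 0.76 gf 0.0 j [ 0.72  0.46 -0.36  1.76  0.19  0.95  0.33]
```

Emit:
{"op": "jog_arm", "data": {"motion": [[[0,0,0,0,0,-0.255,-0.52],[0,0,0,0,0,-0.255,-0.52],[0,0,0,0,0,-0.255,-0.52],[0,0,0,0,0,-0.255,-0.52],[0,0,0,0,0,-0.255,-0.52]]]}}

```text
clock: 2.25
position: [0.4893, -0.3078, 0.1498]
ee_rot: [1.878, 2.518, -0.0]
force: [-0.0, 0.5, 0.1]
width: 0.76
gripper_force: 0.0
```

```bash
python3 -c "
from h import *
goto([.4897,-.3075,.013],17.5)
im=save('side','s1.png'); c=im[120:200,330:450]
for r in silhouettes('valve_centre','side'): print(r['p'],r['pixel'])
cv2.imwrite('pics/s1c.png',cv2.resize(im[60:200,320:480],None,fx=4,fy=4,interpolation=cv2.INTER_CUBIC)[:,:,::-1])
p=[[.4897,-.3075,.013],[.4897,-.3075,.048]]
c=np.cos(np.radians(17.5));s=np.sin(np.radians(17.5))
q=[[.4897+a*c-b*s,-.3075+a*s+b*c,.036] for a,b in((.02,.03),(.02,-.03),(-.02,-.03),(-.02,.03))]
print((proj('side',p+q)-[320,60])*4)
"
```

```text
t 2.25 pos [ 0.4893 -0.3078  0.1498] yaw_y 16.55 shift [0.0002 0.0004 0.1368] rot [ 0.      0.0002 -0.0165] F [-0.05  0.47  0.14] w 0.76 gf 0.0 j [ 0.76  0.47 -0.41  1.76  0.22  0.96  0.55]
0.81 [413.7, 158.4]
0.68 [366.6, 159.4]
[[190.96499049 398.61912102]
 [193.454383   354.86091492]
 [173.87269332 402.42018364]
 [150.86218145 346.45450381]
 [210.63573977 338.82392494]
 [235.45851227 394.31481089]]
```

View pics/s1c.png

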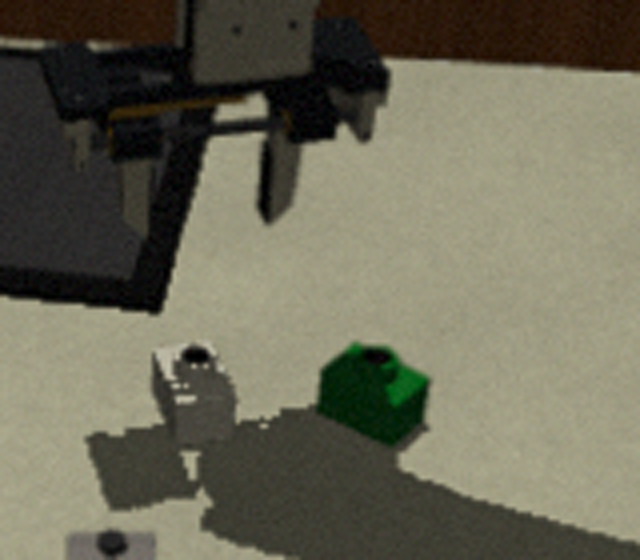

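The projected outline matches the white body: port at (193,355), block corners at (153,350) and (236,392). I'll descend and grip.

Emit:
{"op": "jog_arm", "data": {"motion": [[[0,0,0.04,0,0,-0.01,-0.52],[0,0,0.08,0,0,-0.01,-0.52],[0,0,0.11,0,0,-0.01,-0.52],[0,0,0.137,0,0,-0.01,-0.52],[0,0,0.137,0,0,-0.01,-0.52],[0,0,0.137,0,0,-0.01,0.5],[0,0,0.137,0,0,-0.01,0.5],[0,0,0.137,0,0,-0.01,0.5],[0,0,0.137,0,0,-0.01,0.5],[0,0,0.137,0,0,-0.01,0.5]]], "force": 20}}

```text
clock: 3.18
position: [0.4903, -0.3079, 0.0142]
ee_rot: [1.859, 2.53, 0.0]
force: [-0.5, -0.7, 0.2]
width: 0.444
gripper_force: 0.4
```

Emit:
{"op": "jog_arm", "data": {"motion": [[[0,0,0,0,0,0,0.5],[0,0,0,0,0,0,0.5],[0,0,-0.03,0,0,0,0.5],[0,0,-0.07,0,0,0,0.5],[0,0,-0.11,0,0,0,0.5],[0,0,-0.11,0,0,0,0.5],[0,0,-0.11,0,0,0,0.5]]]}}

```text
clock: 3.77
position: [0.4911, -0.3082, 0.1255]
ee_rot: [1.857, 2.527, 0.001]
force: [0.3, -0.7, -2.7]
width: 0.438
gripper_force: 19.9
```

```bash
cat >> h.py <<'E'
CL=np.array([.5136,.0306,0]); CY=.0957
def w(p): return R.from_euler("z",CY).apply(np.array(p)/1e3)+CL
E
python3 -c "
from h import *
print(w([0,-90,12])); goto(w([0,-90,130]),np.degrees(CY))"
```

```text
[ 0.52219986 -0.05898818  0.012     ]
t 3.7667 pos [ 0.4911 -0.3082  0.1255] yaw_y 17.39 shift [ 0.2285  0.1042 -0.0051] rot [0.004  0.0039 0.2078] F [ 0.26 -0.71 -2.66] w 0.438 gf 19.93 j [ 0.76  0.5  -0.41  1.78  0.25  0.9   0.55]
```

Emit:
{"op": "jog_arm", "data": {"motion": [[[0.2285,0.104,0,0,0,0.208,0.5],[0.2285,0.104,0,0,0,0.208,0.5],[0.2285,0.104,0,0,0,0.208,0.5],[0.2285,0.104,0,0,0,0.208,0.5],[0.2285,0.104,0,0,0,0.208,0.5],[0.2285,0.104,0,0,0,0.208,0.5],[0.2285,0.104,0,0,0,0.208,0.5],[0.2285,0.104,0,0,0,0.208,0.5],[0.2285,0.104,0,0,0,0.208,0.5],[0.2285,0.104,0,0,0,0.208,0.5]]]}}

```text
clock: 4.6
position: [0.5196, -0.06, 0.1219]
ee_rot: [-2.114, -2.323, 0.003]
force: [0.2, -1.1, -0.6]
width: 0.437
gripper_force: 19.9
```

```bash
python3 -c "
from h import *
goto(w([0,-90,60]),np.degrees(CY))
c=save('top','t2.png')[225:335,220:420]; cv2.imwrite('pics/t2c.png',cv2.resize(c,None,fx=4,fy=4,interpolation=cv2.INTER_CUBIC)[:,:,::-1])
c=save('side','s2.png')[130:290,270:430]; cv2.imwrite('pics/s2c.png',cv2.resize(c,None,fx=3.7,fy=3.7,interpolation=cv2.INTER_CUBIC)[:,:,::-1])
"
```

```text
t 4.6 pos [ 0.5196 -0.06    0.1219] yaw_y 5.38 shift [0.0008 0.0028 0.0618] rot [-0.0018  0.0006 -0.0019] F [ 0.22 -1.14 -0.64] w 0.437 gf 19.93 j [ 0.32  0.43 -0.41  1.92  0.22  0.84 -0.11]
```

View pics/s2c.png

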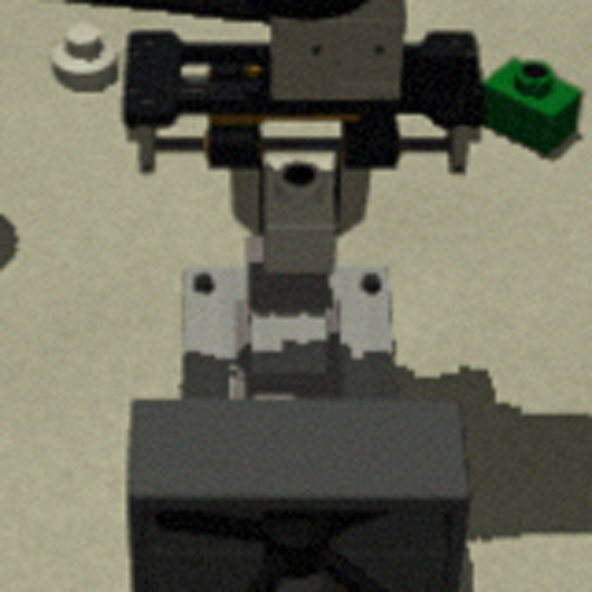

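The valve body hangs upright and centred between the fingers over the nest, with the plate corners at (184,268) and (387,266). I'll go down part way and check.

Emit:
{"op": "jog_arm", "data": {"motion": [[[0,0,0.02,0,0,0,0.5],[0,0,0.05,0,0,0,0.5],[0,0,0.07,0,0,0,0.5],[0,0,0.07,0,0,0,0.5],[0,0,0.07,0,0,0,0.5],[0,0,0.07,0,0,0,0.5]]]}}

```text
clock: 5.2
position: [0.521, -0.0588, 0.0537]
ee_rot: [2.113, 2.324, 0.001]
force: [0.3, 0.7, -1.8]
width: 0.433
gripper_force: 19.9
```

```bash
python3 -c "
from h import *
goto(w([.5,-91,26]),np.degrees(CY))
im=save('side','s3.png'); 
q=[w(p) for p in([24,-60,18],[-24,-60,18],[24,-125,18],[-24,-125,18],[65,-175,12],[-65,-175,12])]
pr=proj('side',q)
for a in pr: cv2.circle(im,tuple(int(round(v*16)) for v in a),8,(255,0,0),-1,shift=4)
pt=proj('top',q); it=save('top','t3.png')
for a in pt: cv2.circle(it,tuple(int(round(v*16)) for v in a),8,(255,0,0),-1,shift=4)
A=cv2.resize(im[170:260,300:400],(500,450),interpolation=cv2.INTER_CUBIC)
B=cv2.resize(it[230:320,300:410],(300,246),interpolation=cv2.INTER_CUBIC)
cv2.imwrite('pics/s3c.png',np.hstack([A,np.vstack([B,np.zeros((204,300,3),np.uint8)])])[:,:,::-1])
"
```

```text
t 5.2 pos [ 0.521  -0.0588  0.0537] yaw_y 5.44 shift [-0.0013  0.0016  0.0277] rot [ 0.001   0.0002 -0.0008] F [ 0.33  0.67 -1.82] w 0.433 gf 19.93 j [ 0.29  0.52 -0.37  1.98  0.29  0.69 -0.17]
```

View pics/s3c.png

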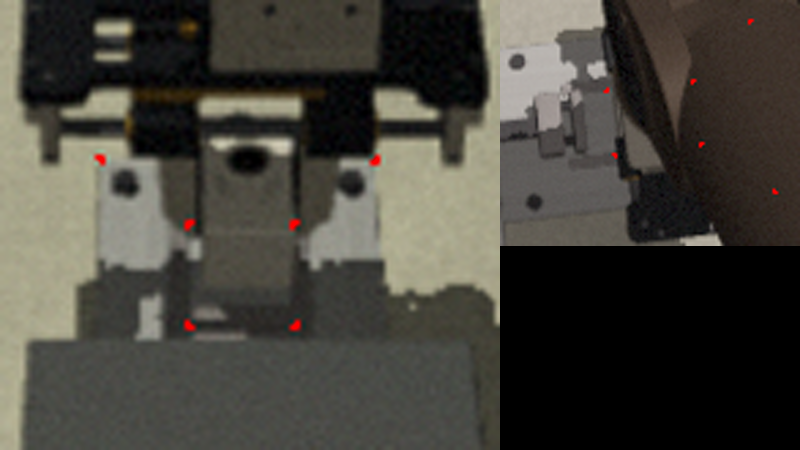

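The valve body sits about 2 mm to the clamp's −x side: its front lower edge is centred at x≈247, the nest at x≈242. I'll correct that and lower.

Emit:
{"op": "jog_arm", "data": {"motion": [[[0,0.002,0.006,0,0,0,0.5],[0,0.002,0.013,0,0,0,0.5],[0,0.002,0.018,0,0,0,0.5],[0,0.002,0.02,0,0,0,0.5],[0,0.002,0.02,0,0,0,0.5]]]}}

```text
clock: 5.72
position: [0.5218, -0.058, 0.0319]
ee_rot: [-2.111, -2.325, 0.001]
force: [0.4, 0.9, -2.2]
width: 0.429
gripper_force: 19.9
```

```bash
python3 -c "
from h import *
goto(w([.5,-91,26]),np.degrees(CY))"
```

```text
t 5.7167 pos [ 0.5218 -0.058   0.0319] yaw_y 5.51 shift [-0.0021  0.0008  0.0059] rot [-0.0015 -0.0002  0.0004] F [ 0.4   0.87 -2.19] w 0.429 gf 19.93 j [ 0.27  0.56 -0.36  1.99  0.31  0.65 -0.19]
```

Emit:
{"op": "jog_arm", "data": {"motion": [[[-0.001,0.001,0.002,0,0,0,0.5],[-0.001,0.001,0.004,0,0,0,0.5],[-0.001,0.001,0.0055,0,0,0,0.5],[-0.001,0.001,0.0065,0,0,0,0.5],[-0.001,0.001,0.0065,0,0,0,0.5]]]}}

```text
clock: 6.13
position: [0.5235, -0.0589, 0.0262]
ee_rot: [2.112, 2.325, -0.0]
force: [0.1, -0.1, -1.5]
width: 0.433
gripper_force: 19.9
```

Emit:
{"op": "jog_arm", "data": {"motion": [[[0,0,0.001,0,0,0,0.5],[0,0,0.002,0,0,0,0.5],[0,0,0.002,0,0,0,0.5]]]}}

```text
clock: 6.38
position: [0.5236, -0.0589, 0.0256]
ee_rot: [2.111, 2.325, -0.0]
force: [-6.7, -0.5, 19.0]
width: 0.437
gripper_force: 20.0
```

Emit:
{"op": "jog_arm", "data": {"motion": [[[0,0,-0.001,0,0,0,0.5],[0,0,-0.0015,0,0,0,-0.5],[0,0,-0.0015,0,0,0,-0.5],[0,0,-0.0015,0,0,0,-0.5],[0,0,-0.0015,0,0,0,-0.5],[0,0,-0.0015,0,0,0,-0.5],[0,0,-0.0015,0,0,0,-0.5]]]}}

```text
clock: 6.97
position: [0.5234, -0.059, 0.0256]
ee_rot: [-2.112, -2.325, 0.0]
force: [0.0, -0.4, 0.3]
width: 0.747
gripper_force: 0.0
```

Emit:
{"op": "jog_arm", "data": {"motion": [[[0,0,-0.03,0,0,0,-0.5],[0,0,-0.07,0,0,0,-0.5],[0,0,-0.11,0,0,0,-0.5],[0,0,-0.15,0,0,0,-0.5],[0,0,-0.19,0,0,0,-0.5],[0,0,-0.2,0,0,0,-0.5],[0,0,-0.2,0,0,0,-0.5]]]}}

```text
clock: 7.55
position: [0.5256, -0.0589, 0.2295]
ee_rot: [2.109, 2.321, 0.006]
force: [0.4, -0.0, 0.5]
width: 0.748
gripper_force: 0.0
```

```bash
python3 -c "
from h import *
print(w([0,100,72]),w([0,155,72]));goto(w([-60,175,225]),np.degrees(CY))
im=save('side','s4.png')
print([(r['p'],r['pixel']) for r in silhouettes('valve_centre','side')])
cv2.imwrite('pics/s4c.png',cv2.resize(im[130:310,290:430],None,fx=3.3,fy=3.3,interpolation=cv2.INTER_CUBIC)[:,:,::-1])
print((proj('side',[w(p) for p in([20,-60,48],[-20,-60,48],[0,-90,60],[20,-60,12],[-20,-60,12])])-[290,130])*3.3)
"
```

```text
[0.5040446  0.13014242 0.072     ] [0.49878913 0.18489076 0.072     ]
t 7.55 pos [ 0.5256 -0.0589  0.2295] yaw_y 5.48 shift [ 0.2652 -0.0634  0.0036] rot [ 0.0067  0.0015 -0.    ] F [ 0.39 -0.04  0.53] w 0.748 gf 0.0 j [ 0.36  0.31 -0.45  1.78  0.15  1.08 -0.04]
[(0.93, [347.7, 219.2]), (0.67, [415.7, 159.5])]
[[162.12600722 313.38303272]
 [223.0979973  313.46793647]
 [192.13162648 268.69720708]
 [161.65865983 351.35588204]
 [221.28363191 351.45843436]]
```

View pics/s4c.png

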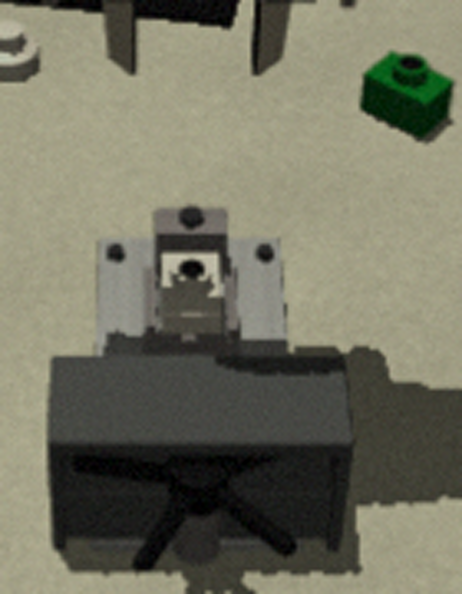

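The valve body stands in the nest with its port at (192,268) and its front top edge where predicted. The wheel still sits at about 0.48 rad. Next I'll work out the approach to the spoke near 28°.

```bash
cat >> h.py <<'E'
import json
def tgt(phi,d,z,r=52,tilt=0):
    a=np.radians(phi); P=w([r*np.sin(a)-d*np.cos(a),100+r*np.cos(a)+d*np.sin(a),z])
    y=np.array([np.cos(CY-a-tilt),np.sin(CY-a-tilt),0]); return P,np.c_[np.cross(y,[0,0,-1]),y,[0,0,-1]]
def plan(targets,reset=False):
    """rows from the commanded pose (kept in cmd.json) to the targets; stores the last one"""
    o=observe()
    if reset: P0,M0=o["position"],R.from_rotvec(o["ee_rot"]).as_matrix()
    else: P0,M0=[np.array(v) for v in json.load(open("cmd.json"))]
    rows=[]
    for P,N in targets:
        rows.append(np.r_[(M0.T@(P-P0)).round(4),R.from_matrix(M0.T@N).as_rotvec().round(3),1])
    print("[["+", ".join(str([float(v) for v in q]) for q in rows)+"]]")
    q=rows[-1]; json.dump([(P0+M0@q[:3]).tolist(),(M0@R.from_rotvec(q[3:6]).as_matrix()).tolist()],open("cmd.json","w"))
def state():
    o=observe(); p=R.from_euler("z",-CY).apply(o["position"]-CL)*1e3; M=R.from_rotvec(o["ee_rot"]).as_matrix()
    print("t",round(o["clock"],2),"clampTCP",p.round(1),"Ftool",(M.T@o["force"]).round(2),"mom",(M.T@o["ft_torque"]).round(2),"w",round(o["width"],3),"phi",np.degrees(CY-np.arctan2(M[1,1],M[0,1])).round(1))
E
python3 -c "
from h import *
state(); plan([tgt(27.7,37,.2*1e3)],True); plan([tgt(27.7,37,52)])"
```

```text
t 7.65 clampTCP [  1.1 -90.2 225.5] Ftool [ 0.61 -0.36  2.18] mom [-0.1  -0.03  0.01] w 0.754 phi 0.0
[[[0.2535, -0.0097, 0.0254, 0.0, 0.0, 0.483, 1.0]]]
[[[-0.0, -0.0, 0.148, 0.0, 0.0, 0.0, 1.0]]]
```

Emit:
{"op": "jog_arm", "data": {"motion": [[[0.2535,-0.0097,0.0254,0,0,0.483,1],[0.2535,-0.0097,0.0254,0,0,0.483,1],[0.2535,-0.0097,0.0254,0,0,0.483,1],[0.2535,-0.0097,0.0254,0,0,0.483,1],[0.2535,-0.0097,0.0254,0,0,0.483,1],[0.2535,-0.0097,0.0254,0,0,0.483,1],[0.2535,-0.0097,0.0254,0,0,0.483,1],[0.2535,-0.0097,0.0254,0,0,0.483,1],[0.2535,-0.0097,0.0254,0,0,0.483,1],[0.2535,-0.0097,0.0254,0,0,0.483,1]]], "force": 40}}

```text
clock: 8.48
position: [0.4891, 0.1911, 0.1988]
ee_rot: [2.608, 1.752, -0.005]
force: [0.3, -1.0, 0.1]
width: 0.071
gripper_force: 0.0
```

Emit:
{"op": "jog_arm", "data": {"motion": [[[0,0,0.03,0,0,0,1],[0,0,0.06,0,0,0,1],[0,0,0.08,0,0,0,1],[0,0,0.08,0,0,0,1]]]}}

```text
clock: 8.82
position: [0.4875, 0.1888, 0.1162]
ee_rot: [-2.609, -1.749, 0.012]
force: [-0.5, -0.6, -0.0]
width: 0.003
gripper_force: 0.0
```

```bash
python3 -c "
from h import *
state(); im=save('side','s5.png'); it=save('top','t5.png')
for a,c in((im,'side'),(it,'top')):
    for ph in(27.7,-44.3):
        for r in(20,75):
            q=np.radians(ph); x=proj(c,[w([r*np.sin(q),100+r*np.cos(q),72])])[0]; cv2.circle(a,tuple(int(round(v*16)) for v in x),10,(255,0,0),-1,shift=4)
A=cv2.resize(im[210:320,285:415],None,fx=3.8,fy=3.8,interpolation=cv2.INTER_CUBIC); B=cv2.resize(it[230:330,210:290],None,fx=3.8,fy=3.8,interpolation=cv2.INTER_CUBIC)
B=np.vstack([B,np.zeros((A.shape[0]-B.shape[0],B.shape[1],3),np.uint8)])
cv2.imwrite('pics/s5c.png',np.hstack([A,B])[:,:,::-1])"
```

```text
t 8.82 clampTCP [-10.9 160.  116.2] Ftool [-0.76 -0.25  0.05] mom [-0.04 -0.01  0.03] w 0.003 phi 27.8
```

View pics/s5c.png

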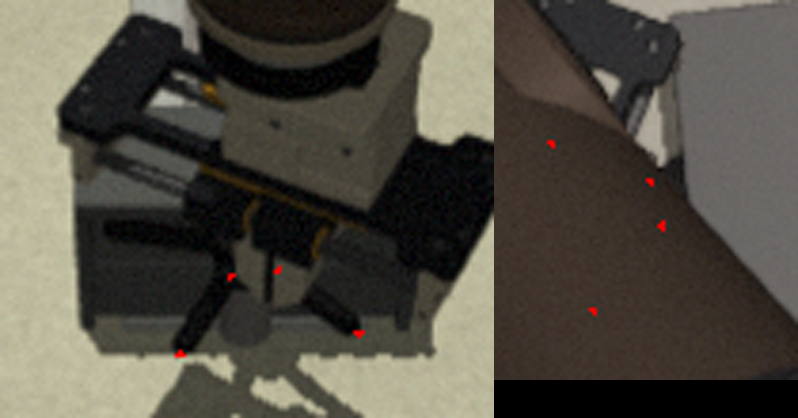

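The predicted spoke lines match the picture: tips at (180,352) and (358,333), with the closed fingers midway at (270,300). I'll descend between the spokes and push.

Emit:
{"op": "jog_arm", "data": {"motion": [[[0,0,0.02,0,0,0,1],[0,0,0.04,0,0,0,1],[0,0,0.058,0,0,0,1],[0,0,0.068,0,0,0,1],[0,0,0.068,0,0,0,1],[0,0,0.068,0,0,0,1]]]}}

```text
clock: 9.42
position: [0.4902, 0.1924, 0.0532]
ee_rot: [2.607, 1.752, 0.001]
force: [0.7, -0.4, 1.0]
width: 0.005
gripper_force: 0.0
```

```bash
python3 -c "
from h import *
state(); plan([tgt(27.7,d,52) for d in(34,31,29,27,25,23,21)])
plan([tgt(a,21,52) for a in(30,32.5,35,37.5,40,42.5,45,47.5,50,52.5)])"
```

```text
t 9.42 clampTCP [ -7.8 163.3  53.2] Ftool [-0.13  0.85 -1.02] mom [-0.05  0.02 -0.05] w 0.005 phi 27.7
[[[-0.0, 0.003, -0.0, 0.0, 0.0, 0.0, 1.0], [-0.0, 0.006, -0.0, 0.0, 0.0, 0.0, 1.0], [-0.0, 0.008, -0.0, 0.0, 0.0, 0.0, 1.0], [-0.0, 0.01, -0.0, 0.0, 0.0, 0.0, 1.0], [-0.0, 0.012, -0.0, 0.0, 0.0, 0.0, 1.0], [-0.0, 0.014, -0.0, 0.0, 0.0, 0.0, 1.0], [-0.0, 0.016, -0.0, 0.0, 0.0, 0.0, 1.0]]]
[[[0.0008, 0.0021, -0.0, 0.0, 0.0, 0.041, 1.0], [0.0016, 0.0044, -0.0, 0.0, 0.0, 0.084, 1.0], [0.0022, 0.0067, -0.0, 0.0, 0.0, 0.128, 1.0], [0.0028, 0.0091, -0.0, 0.0, 0.0, 0.171, 1.0], [0.0033, 0.0115, -0.0, 0.0, 0.0, 0.215, 1.0], [0.0036, 0.0139, -0.0, 0.0, 0.0, 0.259, 1.0], [0.0039, 0.0164, -0.0, 0.0, 0.0, 0.302, 1.0], [0.004, 0.0188, -0.0, 0.0, 0.0, 0.346, 1.0], [0.0041, 0.0213, -0.0, 0.0, 0.0, 0.39, 1.0], [0.004, 0.0237, -0.0, 0.0, 0.0, 0.433, 1.0]]]
```

Emit:
{"op": "jog_arm", "data": {"motion": [[[0,0.003,0,0,0,0,1],[0,0.006,0,0,0,0,1],[0,0.008,0,0,0,0,1],[0,0.01,0,0,0,0,1],[0,0.012,0,0,0,0,1],[0,0.014,0,0,0,0,1],[0,0.016,0,0,0,0,1]]]}}

```text
clock: 10.0
position: [0.504, 0.1866, 0.0523]
ee_rot: [-2.607, -1.753, 0.001]
force: [-6.7, 3.8, 2.9]
width: 0.006
gripper_force: 3.1
```

```bash
python3 -c "
from h import *
state()"
```

```text
t 10.0 clampTCP [  5.4 156.2  52.3] Ftool [ 1.01 -7.63 -2.92] mom [ 1.14  0.05 -0.03] w 0.006 phi 27.7
```

Emit:
{"op": "jog_arm", "data": {"motion": [[[0.0008,0.0021,0,0,0,0.041,1],[0.0016,0.0044,0,0,0,0.084,1],[0.0022,0.0067,0,0,0,0.128,1],[0.0028,0.0091,0,0,0,0.171,1],[0.0033,0.0115,0,0,0,0.215,1]]]}}

```text
clock: 10.42
position: [0.5152, 0.1862, 0.0523]
ee_rot: [-2.78, -1.461, 0.002]
force: [-4.5, 2.8, 2.4]
width: 0.003
gripper_force: 2.7
```

```bash
python3 -c "
from h import *
state()"
```

```text
t 10.42 clampTCP [ 16.5 154.7  52.3] Ftool [-0.21 -5.32 -2.36] mom [ 0.99 -0.03 -0.06] w 0.003 phi 40.0
```

```bash
python3 -c "
from h import *
P,N=tgt(40,21,52); json.dump([P.tolist(),N.tolist()],open('cmd.json','w'))
plan([tgt(a,21,52) for a in(42.5,45,48,51,54,57,60,63,66,66)])
plan([tgt(66,30,52),tgt(66,36,52),tgt(66,36,75),tgt(66,36,105)])
plan([tgt(30,40,105)]); plan([tgt(-7,36,105)])"
```

```text
[[[0.0009, 0.0023, 0.0, 0.0, 0.0, 0.044, 1.0], [0.0016, 0.0046, 0.0, 0.0, 0.0, 0.087, 1.0], [0.0024, 0.0074, 0.0, 0.0, 0.0, 0.14, 1.0], [0.0031, 0.0103, 0.0, 0.0, 0.0, 0.192, 1.0], [0.0035, 0.0132, 0.0, 0.0, 0.0, 0.244, 1.0], [0.0039, 0.0161, 0.0, 0.0, 0.0, 0.297, 1.0], [0.004, 0.0191, 0.0, 0.0, 0.0, 0.349, 1.0], [0.0041, 0.022, 0.0, 0.0, 0.0, 0.401, 1.0], [0.0039, 0.0249, 0.0, 0.0, 0.0, 0.454, 1.0], [0.0039, 0.0249, 0.0, 0.0, 0.0, 0.454, 1.0]]]
[[[0.0, -0.009, 0.0, 0.0, 0.0, -0.0, 1.0], [0.0, -0.015, 0.0, 0.0, 0.0, -0.0, 1.0], [0.0, -0.015, -0.023, 0.0, 0.0, -0.0, 1.0], [0.0, -0.015, -0.053, 0.0, 0.0, -0.0, 1.0]]]
[[[-0.0334, -0.0269, 0.0, 0.0, 0.0, -0.629, 1.0]]]
[[[-0.0321, -0.0201, 0.0, 0.0, 0.0, -0.645, 1.0]]]
```

Emit:
{"op": "jog_arm", "data": {"motion": [[[0.0009,0.0023,0,0,0,0.044,1],[0.0016,0.0046,0,0,0,0.087,1],[0.0024,0.0074,0,0,0,0.14,1],[0.0031,0.0103,0,0,0,0.192,1],[0.0035,0.0132,0,0,0,0.244,1],[0.0039,0.0161,0,0,0,0.297,1],[0.004,0.0191,0,0,0,0.349,1],[0.0041,0.022,0,0,0,0.401,1],[0.0039,0.0249,0,0,0,0.454,1],[0.0039,0.0249,0,0,0,0.454,1]]]}}

```text
clock: 11.25
position: [0.5394, 0.176, 0.0525]
ee_rot: [-3.037, -0.797, -0.002]
force: [-0.5, 4.8, -1.7]
width: 0.006
gripper_force: 1.9
```

```bash
python3 -c "
from h import *
state()"
```

```text
t 11.25 clampTCP [ 39.5 142.3  52.5] Ftool [ 1.9  -4.38  1.68] mom [ 0.86  0.55 -0.09] w 0.006 phi 66.1
```

Emit:
{"op": "jog_arm", "data": {"motion": [[[0,-0.009,0,0,0,0,1],[0,-0.015,0,0,0,0,1],[0,-0.015,-0.023,0,0,0,1],[0,-0.015,-0.053,0,0,0,1],[0,-0.015,-0.053,0,0,0,1]]]}}

```text
clock: 11.67
position: [0.5335, 0.1891, 0.1098]
ee_rot: [-3.037, -0.802, -0.009]
force: [1.1, 0.5, 1.0]
width: 0.005
gripper_force: 0.0
```

Emit:
{"op": "jog_arm", "data": {"motion": [[[-0.008,-0.007,0,0,0,-0.12,1],[-0.016,-0.013,0,0,0,-0.24,1],[-0.023,-0.019,0,0,0,-0.36,1],[-0.03,-0.024,0,0,0,-0.48,1],[-0.0334,-0.0269,0,0,0,-0.629,1],[-0.0334,-0.0269,0,0,0,-0.629,1]]]}}

```text
clock: 12.17
position: [0.4879, 0.1947, 0.1053]
ee_rot: [-2.635, -1.711, 0.001]
force: [-0.6, 0.3, 0.7]
width: 0.007
gripper_force: 0.0
```

Emit:
{"op": "jog_arm", "data": {"motion": [[[-0.008,-0.005,0,0,0,-0.12,1],[-0.016,-0.01,0,0,0,-0.24,1],[-0.023,-0.014,0,0,0,-0.36,1],[-0.028,-0.017,0,0,0,-0.48,1],[-0.0321,-0.0201,0,0,0,-0.645,1],[-0.0321,-0.0201,0,0,0,-0.645,1],[-0.0321,-0.0201,0,0,0,-0.645,1]]]}}

```text
clock: 12.75
position: [0.4577, 0.1732, 0.1053]
ee_rot: [1.968, 2.449, -0.0]
force: [0.6, 0.1, 0.3]
width: 0.001
gripper_force: 0.0
```

```bash
python3 -c "
from h import *
state(); im=save('side','s6.png')
for ph in(69,-3,-75):
        for r in(75,):
            q=np.radians(ph); x=proj('side',[w([r*np.sin(q),100+r*np.cos(q),72])])[0]; cv2.circle(im,tuple(int(round(v*16)) for v in x),10,(255,0,0),-1,shift=4)
A=cv2.resize(im[210:320,285:415],None,fx=4,fy=4,interpolation=cv2.INTER_CUBIC)
cv2.imwrite('pics/s6c.png',A[:,:,::-1])"
```

```text
t 12.75 clampTCP [-42.  147.2 105.3] Ftool [-0.03  0.6  -0.32] mom [-0.08 -0.03  0.  ] w 0.001 phi -6.9
```

View pics/s6c.png

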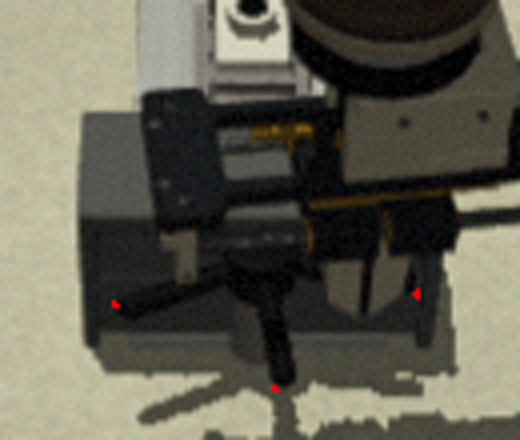

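The wheel has turned: spoke tips are now at (285,380), about −6°, and (125,308), about 66°. The valve body is still upright behind the box. Next I'll push the second spoke.

```bash
python3 -c "
from h import *
plan([tgt(-7,36,52)]);plan([tgt(-7,d,52) for d in(32,29,27,25,23,21)])
plan([tgt(a,21,52) for a in np.arange(-4,27,3.)]);"
```

```text
[[[-0.0, 0.0, 0.053, 0.0, 0.0, -0.0, 1.0]]]
[[[-0.0, 0.004, 0.0, 0.0, 0.0, -0.0, 1.0], [-0.0, 0.007, 0.0, 0.0, 0.0, -0.0, 1.0], [-0.0, 0.009, 0.0, 0.0, 0.0, -0.0, 1.0], [-0.0, 0.011, 0.0, 0.0, 0.0, -0.0, 1.0], [-0.0, 0.013, 0.0, 0.0, 0.0, -0.0, 1.0], [-0.0, 0.015, 0.0, 0.0, 0.0, -0.0, 1.0]]]
[[[0.001, 0.0028, 0.0, 0.0, 0.0, 0.052, 1.0], [0.0019, 0.0056, 0.0, 0.0, 0.0, 0.104, 1.0], [0.0026, 0.0084, 0.0, 0.0, 0.0, 0.157, 1.0], [0.0032, 0.0113, 0.0, 0.0, 0.0, 0.209, 1.0], [0.0036, 0.0142, 0.0, 0.0, 0.0, 0.261, 1.0], [0.0039, 0.0171, 0.0, 0.0, 0.0, 0.314, 1.0], [0.0041, 0.02, 0.0, 0.0, 0.0, 0.366, 1.0], [0.004, 0.023, 0.0, 0.0, 0.0, 0.419, 1.0], [0.0038, 0.0259, 0.0, 0.0, 0.0, 0.471, 1.0], [0.0035, 0.0288, 0.0, 0.0, 0.0, 0.523, 1.0], [0.003, 0.0317, 0.0, 0.0, 0.0, 0.576, 1.0]]]
```

Emit:
{"op": "jog_arm", "data": {"motion": [[[0,0,0.02,0,0,0,1],[0,0,0.04,0,0,0,1],[0,0,0.053,0,0,0,1],[0,0,0.053,0,0,0,1],[0,0,0.053,0,0,0,1]]]}}

```text
clock: 13.22
position: [0.4575, 0.1735, 0.0521]
ee_rot: [-1.969, -2.447, 0.002]
force: [-0.2, -0.1, 0.3]
width: 0.003
gripper_force: 0.0
```

Emit:
{"op": "jog_arm", "data": {"motion": [[[0,0.004,0,0,0,0,1],[0,0.007,0,0,0,0,1],[0,0.009,0,0,0,0,1],[0,0.011,0,0,0,0,1],[0,0.013,0,0,0,0,1],[0,0.015,0,0,0,0,1]]]}}

```text
clock: 13.72
position: [0.4714, 0.1764, 0.0524]
ee_rot: [-1.966, -2.449, 0.003]
force: [-6.5, 0.4, 4.0]
width: 0.006
gripper_force: 3.4
```

Emit:
{"op": "jog_arm", "data": {"motion": [[[0.001,0.0028,0,0,0,0.052,1],[0.0019,0.0056,0,0,0,0.104,1],[0.0026,0.0084,0,0,0,0.157,1],[0.0032,0.0113,0,0,0,0.209,1],[0.0036,0.0142,0,0,0,0.261,1],[0.0039,0.0171,0,0,0,0.314,1],[0.0041,0.02,0,0,0,0.366,1],[0.004,0.023,0,0,0,0.419,1],[0.0038,0.0259,0,0,0,0.471,1],[0.0035,0.0288,0,0,0,0.523,1]]]}}

```text
clock: 14.55
position: [0.4985, 0.187, 0.0522]
ee_rot: [-2.534, -1.855, 0.002]
force: [-4.9, 3.2, 2.3]
width: 0.004
gripper_force: 2.7
```

```bash
python3 -c "
from h import *
state()"
```

```text
t 14.55 clampTCP [-1.000e-01  1.571e+02  5.220e+01] Ftool [ 1.56 -5.59 -2.34] mom [ 1.    0.06 -0.06] w 0.004 phi 23.1
```

Emit:
{"op": "jog_arm", "data": {"motion": [[[0.001,0.0028,0,0,0,0.052,1],[0.0019,0.0056,0,0,0,0.104,1],[0.0026,0.0084,0,0,0,0.157,1],[0.0032,0.0113,0,0,0,0.209,1],[0.0036,0.0142,0,0,0,0.261,1],[0.0039,0.0171,0,0,0,0.314,1],[0.0041,0.02,0,0,0,0.366,1]]]}}

```text
clock: 15.13
position: [0.5193, 0.1858, 0.0523]
ee_rot: [-2.828, -1.364, 0.0]
force: [-3.1, 4.6, 0.2]
width: 0.004
gripper_force: 2.6
```

```bash
python3 -c "
from h import *
state()"
```

```text
t 15.13 clampTCP [ 20.5 154.   52.3] Ftool [ 1.72 -5.29 -0.19] mom [ 1.05  0.31 -0.05] w 0.004 phi 44.0
```

Emit:
{"op": "jog_arm", "data": {"motion": [[[0.001,0.0028,0,0,0,0.052,1],[0.0019,0.0056,0,0,0,0.104,1],[0.0026,0.0084,0,0,0,0.157,1]]]}}

```text
clock: 15.38
position: [0.5278, 0.1831, 0.0524]
ee_rot: [-2.926, -1.138, -0.001]
force: [-2.5, 5.8, -0.6]
width: 0.004
gripper_force: 2.7
```

```bash
python3 -c "
from h import *
state()"
```

```text
t 15.38 clampTCP [ 28.7 150.4  52.4] Ftool [ 2.09 -6.    0.64] mom [ 1.12  0.5  -0.05] w 0.004 phi 53.0
```

Emit:
{"op": "jog_arm", "data": {"motion": [[[0.001,0.0028,0,0,0,0.052,1],[0.0019,0.0056,0,0,0,0.104,1]]]}}

```text
clock: 15.55
position: [0.5333, 0.1805, 0.0525]
ee_rot: [-2.981, -0.985, -0.002]
force: [-2.1, 5.8, -1.8]
width: 0.003
gripper_force: 2.7
```

```bash
python3 -c "
from h import *
state()"
```

```text
t 15.55 clampTCP [ 33.9 147.3  52.5] Ftool [ 1.72 -5.88  1.82] mom [ 1.23  0.55 -0.12] w 0.003 phi 58.9
```

Emit:
{"op": "jog_arm", "data": {"motion": [[[0.001,0.0028,0,0,0,0.052,1],[0.0019,0.0056,0,0,0,0.104,1]]]}}

```text
clock: 15.72
position: [0.5384, 0.1773, 0.0526]
ee_rot: [-3.028, -0.829, -0.002]
force: [-0.8, 6.5, -2.0]
width: 0.003
gripper_force: 2.7
```

```bash
python3 -c "
from h import *
state()"
```

```text
t 15.72 clampTCP [ 38.8 143.7  52.6] Ftool [ 2.58 -6.02  1.98] mom [ 1.19  0.68 -0.09] w 0.003 phi 64.9
```

```bash
python3 -c "
from h import *
P,N=tgt(65,21,52); json.dump([P.tolist(),N.tolist()],open('cmd.json','w'))
plan([tgt(65,36,52),tgt(65,36,105)]); plan([tgt(29,40,105)]); plan([tgt(-7,36,105)])"
```

```text
[[[-0.0, -0.015, 0.0, 0.0, 0.0, 0.0, 1.0], [-0.0, -0.015, -0.053, 0.0, 0.0, 0.0, 1.0]]]
[[[-0.0334, -0.0269, 0.0, 0.0, 0.0, -0.628, 1.0]]]
[[[-0.0311, -0.0197, 0.0, 0.0, 0.0, -0.629, 1.0]]]
```

Emit:
{"op": "jog_arm", "data": {"motion": [[[0,-0.009,0,0,0,0,1],[0,-0.015,0,0,0,0,1],[0,-0.015,-0.023,0,0,0,1],[0,-0.015,-0.053,0,0,0,1],[0,-0.015,-0.053,0,0,0,1]]]}}

```text
clock: 16.13
position: [0.5325, 0.1896, 0.1099]
ee_rot: [-3.028, -0.833, -0.01]
force: [0.5, 0.3, 0.5]
width: 0.001
gripper_force: 0.0
```

Emit:
{"op": "jog_arm", "data": {"motion": [[[-0.008,-0.007,0,0,0,-0.12,1],[-0.016,-0.013,0,0,0,-0.24,1],[-0.023,-0.019,0,0,0,-0.36,1],[-0.03,-0.024,0,0,0,-0.48,1],[-0.0334,-0.0269,0,0,0,-0.628,1],[-0.0334,-0.0269,0,0,0,-0.628,1]]]}}

```text
clock: 16.63
position: [0.4867, 0.1943, 0.1053]
ee_rot: [-2.618, -1.737, 0.001]
force: [-0.7, -0.2, 0.2]
width: 0.007
gripper_force: 0.0
```

Emit:
{"op": "jog_arm", "data": {"motion": [[[-0.008,-0.005,0,0,0,-0.12,1],[-0.016,-0.01,0,0,0,-0.24,1],[-0.023,-0.014,0,0,0,-0.36,1],[-0.028,-0.017,0,0,0,-0.48,1],[-0.0311,-0.0197,0,0,0,-0.629,1],[-0.0311,-0.0197,0,0,0,-0.629,1],[-0.0311,-0.0197,0,0,0,-0.629,1]]]}}

```text
clock: 17.22
position: [0.458, 0.1731, 0.1054]
ee_rot: [1.967, 2.45, 0.0]
force: [0.6, -0.1, -0.0]
width: 0.008
gripper_force: 0.0
```

```bash
python3 -c "
from h import *
state(); [get_image(c) for c in('side','top')]
for c in ('side','top'):
  for r in silhouettes('valve_centre',c)+silhouettes('star_wheel',c): print(c,r['p'],r['pixel'])
print(proj('side',[w([0,-103,40]),w([75*np.sin(-.12),100+75*np.cos(.12),72])]))"
```

```text
t 17.22 clampTCP [-41.7 147.2 105.4] Ftool [-0.2   0.52  0.05] mom [-0.16  0.01  0.01] w 0.008 phi -7.0
side 0.69 [421.2, 158.6]
side 0.68 [344.4, 213.2]
side 0.65 [348.6, 283.9]
top 0.76 [484.4, 341.8]
top 0.75 [363.1, 271.2]
top 0.77 [251.0, 266.4]
[[347.92634148 213.92248066]
 [355.90165178 306.43600095]]
```

Emit:
{"op": "jog_arm", "data": {"motion": [[[0,0,0.02,0,0,0,1],[0,0,0.04,0,0,0,1],[0,0,0.053,0,0,0,1],[0,0,0.053,0,0,0,1],[0,0,0.053,0,0,0,1]]]}}

```text
clock: 17.93
position: [0.4574, 0.1732, 0.0521]
ee_rot: [-1.963, -2.452, 0.002]
force: [0.6, -0.1, 1.2]
width: 0.006
gripper_force: 0.0
```

Emit:
{"op": "jog_arm", "data": {"motion": [[[0,0.004,0,0,0,0,1],[0,0.007,0,0,0,0,1],[0,0.009,0,0,0,0,1],[0,0.011,0,0,0,0,1],[0,0.013,0,0,0,0,1],[0,0.015,0,0,0,0,1]]]}}

```text
clock: 18.43
position: [0.4713, 0.1763, 0.0524]
ee_rot: [-1.962, -2.452, 0.003]
force: [-7.1, -0.5, 4.1]
width: 0.003
gripper_force: 3.5
```

```bash
python3 -c "
from h import *
state()"
```

```text
t 18.43 clampTCP [-28.2 149.1  52.4] Ftool [ 1.05 -7.07 -4.13] mom [1.21 0.18 0.03] w 0.003 phi -7.2
```

Emit:
{"op": "jog_arm", "data": {"motion": [[[0.001,0.0028,0,0,0,0.052,1],[0.0019,0.0056,0,0,0,0.104,1]]]}}

```text
clock: 18.6
position: [0.4759, 0.1794, 0.0522]
ee_rot: [-2.089, -2.345, 0.004]
force: [-6.2, -0.3, 4.8]
width: 0.008
gripper_force: 3.3
```

```bash
python3 -c "
from h import *
state()"
```

```text
t 18.6 clampTCP [-23.3 151.7  52.2] Ftool [ 0.41 -6.19 -4.79] mom [1.14 0.08 0.04] w 0.008 phi -1.1
```

Emit:
{"op": "jog_arm", "data": {"motion": [[[0.001,0.0028,0,0,0,0.052,1],[0.0019,0.0056,0,0,0,0.104,1]]]}}

```text
clock: 18.77
position: [0.4814, 0.1821, 0.0523]
ee_rot: [-2.208, -2.233, 0.003]
force: [-6.5, 0.1, 3.9]
width: 0.0
gripper_force: 3.2
```

```bash
python3 -c "
from h import *
state()"
```

```text
t 18.77 clampTCP [-17.6 153.9  52.3] Ftool [ 0.16 -6.52 -3.9 ] mom [1.13 0.   0.01] w 0.0 phi 4.9
```

Emit:
{"op": "jog_arm", "data": {"motion": [[[0.001,0.0028,0,0,0,0.052,1]]]}}

```text
clock: 18.85
position: [0.4842, 0.1833, 0.0523]
ee_rot: [-2.266, -2.175, 0.003]
force: [-6.4, 0.4, 2.9]
width: -0.002
gripper_force: 3.2
```

```bash
python3 -c "
from h import *
state()"
```

```text
t 18.85 clampTCP [-14.7 154.8  52.3] Ftool [ 0.12 -6.42 -2.88] mom [1.1  0.09 0.02] w -0.002 phi 7.8
```

Emit:
{"op": "jog_arm", "data": {"motion": [[[0.001,0.0028,0,0,0,0.052,1],[0.0019,0.0056,0,0,0,0.104,1]]]}}

```text
clock: 19.02
position: [0.4898, 0.1851, 0.0523]
ee_rot: [-2.375, -2.054, 0.003]
force: [-6.8, 0.6, 4.0]
width: 0.004
gripper_force: 3.1
```

Emit:
{"op": "jog_arm", "data": {"motion": [[[0.001,0.0028,0,0,0,0.052,1]]]}}

```text
clock: 19.1
position: [0.4928, 0.1859, 0.0523]
ee_rot: [-2.428, -1.992, 0.003]
force: [-6.4, 0.2, 3.4]
width: 0.009
gripper_force: 3.1
```

```bash
python3 -c "
from h import *
state()"
```

```text
t 19.1 clampTCP [ -5.9 156.5  52.3] Ftool [-1.08 -6.37 -3.39] mom [1.13 0.06 0.02] w 0.009 phi 16.8
```

Emit:
{"op": "jog_arm", "data": {"motion": [[[0.001,0.0028,0,0,0,0.052,1]]]}}

```text
clock: 19.18
position: [0.4958, 0.1864, 0.0523]
ee_rot: [-2.479, -1.928, 0.003]
force: [-4.3, 1.6, 2.6]
width: 0.001
gripper_force: 3.1
```

Emit:
{"op": "jog_arm", "data": {"motion": [[[0.001,0.0028,0,0,0,0.052,1]]]}}

```text
clock: 19.27
position: [0.4988, 0.1868, 0.0523]
ee_rot: [-2.528, -1.863, 0.002]
force: [-5.3, 1.6, 3.0]
width: 0.002
gripper_force: 3.1
```

```bash
python3 -c "
from h import *
state()"
```

```text
t 19.27 clampTCP [1.000e-01 1.569e+02 5.230e+01] Ftool [-0.08 -5.54 -2.98] mom [ 1.14  0.07 -0.04] w 0.002 phi 22.7
```

Emit:
{"op": "jog_arm", "data": {"motion": [[[0.001,0.0028,0,0,0,0.052,1]]]}}

```text
clock: 19.35
position: [0.5018, 0.1871, 0.0523]
ee_rot: [-2.575, -1.797, 0.002]
force: [-6.1, 2.8, 2.7]
width: 0.002
gripper_force: 3.4
```

Emit:
{"op": "jog_arm", "data": {"motion": [[[0.001,0.0028,0,0,0,0.052,1]]]}}

```text
clock: 19.43
position: [0.5045, 0.1873, 0.0523]
ee_rot: [-2.621, -1.729, 0.003]
force: [-7.0, 2.9, 3.4]
width: 0.007
gripper_force: 4.1
```

```bash
python3 -c "
from h import *
state()"
```

```text
t 19.43 clampTCP [  5.9 156.8  52.3] Ftool [-0.05 -7.57 -3.41] mom [1.54 0.1  0.01] w 0.007 phi 28.6
```

Emit:
{"op": "jog_arm", "data": {"motion": [[[0.001,0.0028,0,0,0,0.052,1],[0.001,0.0028,0,0,0,0.052,1]]]}}

```text
clock: 19.6
position: [0.5075, 0.1872, 0.0523]
ee_rot: [-2.665, -1.66, 0.003]
force: [-6.5, 3.0, 4.2]
width: 0.005
gripper_force: 3.4
```

```bash
python3 -c "
from h import *
state()"
```

```text
t 19.6 clampTCP [  8.9 156.5  52.3] Ftool [-0.18 -7.12 -4.16] mom [ 1.24 -0.01 -0.01] w 0.005 phi 31.7
```

Emit:
{"op": "jog_arm", "data": {"motion": [[[0.001,0.0028,0,0,0,0.052,1]]]}}

```text
clock: 19.68
position: [0.5095, 0.1873, 0.0522]
ee_rot: [-2.703, -1.596, 0.004]
force: [-8.5, 5.3, 3.1]
width: 0.006
gripper_force: 5.4
```

```bash
python3 -c "
from h import *
state()"
```

```text
t 19.68 clampTCP [ 10.9 156.4  52.2] Ftool [  0.55 -10.03  -3.11] mom [ 2.06  0.01 -0.07] w 0.006 phi 34.4
```

Emit:
{"op": "jog_arm", "data": {"motion": [[[0.001,0.0028,0,0,0,0.052,1]]]}}

```text
clock: 19.77
position: [0.5124, 0.1871, 0.0522]
ee_rot: [-2.745, -1.521, 0.004]
force: [-10.2, 5.4, 4.5]
width: 0.0
gripper_force: 6.2
```

```bash
python3 -c "
from h import *
state()"
```

```text
t 19.77 clampTCP [ 13.7 155.9  52.2] Ftool [ -0.82 -11.48  -4.47] mom [ 2.4  -0.01 -0.08] w 0.0 phi 37.5
```

Emit:
{"op": "jog_arm", "data": {"motion": [[[0,0,0,0,0,0,1],[0,0,0,0,0,0,1],[0,0,0,0,0,0,1]]]}}

```text
clock: 20.02
position: [0.5127, 0.187, 0.0523]
ee_rot: [-2.744, -1.524, 0.003]
force: [-9.2, 5.2, 3.4]
width: -0.001
gripper_force: 4.8
```

```bash
python3 -c "
from h import *
state()"
```

```text
t 20.02 clampTCP [ 14.  155.8  52.3] Ftool [ -0.46 -10.51  -3.34] mom [ 1.83 -0.01 -0.01] w -0.001 phi 37.4
```

Emit:
{"op": "jog_arm", "data": {"motion": [[[0.0005,0.0014,0,0,0,0.026,1]]]}}

```text
clock: 20.1
position: [0.5135, 0.187, 0.0522]
ee_rot: [-2.763, -1.489, 0.004]
force: [-10.6, 6.9, 4.2]
width: 0.0
gripper_force: 6.4
```

```bash
python3 -c "
from h import *
state()"
```

```text
t 20.1 clampTCP [ 14.9 155.7  52.2] Ftool [-1.000e-02 -1.266e+01 -4.130e+00] mom [ 2.45 -0.06 -0.1 ] w 0.0 phi 38.8
```

Emit:
{"op": "jog_arm", "data": {"motion": [[[0.0003,0.0009,0,0,0,0.017,1]]]}}

```text
clock: 20.18
position: [0.5144, 0.187, 0.0523]
ee_rot: [-2.776, -1.464, 0.004]
force: [-11.6, 7.4, 5.7]
width: 0.006
gripper_force: 6.6
```

```bash
python3 -c "
from h import *
state()"
```

```text
t 20.18 clampTCP [ 15.7 155.6  52.3] Ftool [ -0.45 -13.84  -5.63] mom [ 2.56 -0.13 -0.06] w 0.006 phi 39.9
```

The push has reached about 13 N, which is hand-firm. I'll back off, lift clear and check.

Emit:
{"op": "jog_arm", "data": {"motion": [[[0,-0.003,0,0,0,0,1],[0,-0.007,0,0,0,0,1],[0,-0.015,0,0,0,0,1],[0,-0.015,-0.03,0,0,0,1],[0,-0.015,-0.07,0,0,0,1],[0,-0.015,-0.11,0,0,0,1],[0,-0.015,-0.15,0,0,0,1],[0,-0.015,-0.15,0,0,0,1],[0,-0.015,-0.15,0,0,0,1],[0,-0.015,-0.15,0,0,0,1]]]}}

```text
clock: 21.02
position: [0.5047, 0.1929, 0.2022]
ee_rot: [2.78, 1.462, 0.001]
force: [0.0, -0.4, 0.5]
width: 0.002
gripper_force: 0.0
```

```bash
python3 -c "
from h import *
state(); get_image('side')
m=[r for r in silhouettes('valve_centre','side') if abs(r['pixel'][0]-348)<15]
for r in m: print(r['p'],r['pixel'],np.where(r['mask'].any(0))[0][[0,-1]],np.where(r['mask'].any(1))[0][[0,-1]])
for y in(-100,-105,-109): print(y,proj('side',[w([0,y,36]),w([20,y+30,48]),w([-20,y+30,48])]).round(1).tolist())
for r in silhouettes('star_wheel','side'): print(r['p'],r['pixel'],np.where(r['mask'].any(0))[0][[0,-1]],np.where(r['mask'].any(1))[0][[0,-1]])
for p in(38,-34): print(p,proj('side',[w([75*np.sin(np.radians(p)),100+75*np.cos(np.radians(p)),72])]))"
```

```text
t 21.02 clampTCP [  6.7 162.4 202.2] Ftool [-0.28  0.24 -0.47] mom [-0.1   0.02  0.01] w 0.002 phi 40.0
-100 [[347.9, 216.1], [339.1, 221.7], [357.5, 221.7]]
-105 [[347.9, 214.6], [339.1, 220.1], [357.4, 220.1]]
-109 [[347.8, 213.4], [339.1, 218.8], [357.3, 218.9]]
0.68 [345.7, 281.1] [313 377] [267 301]
38 [[325.77492378 299.56107607]]
-34 [[373.63939804 301.06616279]]
```

Emit:
{"op": "jog_arm", "data": {"motion": [[[-0.115,-0.165,-0.05,0,0,0,1],[-0.115,-0.165,-0.05,0,0,0,1],[-0.115,-0.165,-0.05,0,0,0,1],[-0.115,-0.165,-0.05,0,0,0,1],[-0.115,-0.165,-0.05,0,0,0,1],[-0.115,-0.165,-0.05,0,0,0,1],[-0.115,-0.165,-0.05,0,0,0,1],[-0.115,-0.165,-0.05,0,0,0,1]]]}}

```text
clock: 21.83
position: [0.304, 0.1915, 0.2519]
ee_rot: [2.78, 1.463, -0.0]
force: [0.7, 0.6, 0.5]
width: 0.002
gripper_force: 0.0
```

```bash
python3 -c "
from h import *
state()
for c in('side','top'):
  get_image(c)
  for r in silhouettes('valve_centre',c)+silhouettes('jaw',c): print(c,round(r['p'],2),r['pixel'],np.where(r['mask'].any(0))[0][[0,-1]],np.where(r['mask'].any(1))[0][[0,-1]])
  for y in(-103,-107): print(y,proj(c,[w([0,y,30]),w([20,y+30,48]),w([-20,y+30,48]),w([20,y-30,48]),w([-20,y-30,48])]).round(1).tolist())"
```

```text
t 21.83 clampTCP [-193.2  180.2  251.9] Ftool [ 0.89  0.24 -0.48] mom [-0.09  0.02 -0.02] w 0.002 phi 40.0
side 0.82 [345.6, 212.0] [339 356] [203 218]
side 0.56 [415.5, 158.2] [400 426] [146 171]
side 0.55 [347.2, 227.6] [339 357] [220 236]
-103 [[347.8, 217.1], [339.1, 220.8], [357.4, 220.8], [338.9, 202.2], [356.6, 202.2]]
-107 [[347.8, 215.9], [339.1, 219.5], [357.4, 219.5], [338.9, 201.0], [356.5, 201.0]]
top 0.98 [363.1, 266.2] [348 379] [258 282]
top 0.61 [485.0, 341.2] [468 503] [324 360]
top 0.71 [336.6, 275.4] [298 350] [261 285]
-103 [[361.8, 271.4], [346.5, 262.2], [349.1, 282.1], [376.2, 258.7], [378.9, 278.5]]
-107 [[363.7, 271.2], [348.5, 262.0], [351.1, 281.8], [378.2, 258.5], [380.9, 278.3]]
```

```bash
python3 -c "
from cell import sign_off
print(sign_off())"
```

```text
the job is handed in; nothing more can be done
None
```

The valve body stands port up in the nest and was wound against the end stop with a final spoke push of about 13 N, within the firm range. The arm is clear and the job is handed in; the jaw force itself was inferred from that push, and no verdict came back.

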